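# Take the glued frames off the stack and set each on its base panel

### The job

The glue has set: take the stack of box frames apart from the top down, putting the steel weight upright in the middle of its round rubber pad and each of the three plywood frames flat in the middle of the wooden base panel of its own size, squarely, its length along the panel's length. Do not let any frame or the weight topple, and leave the glue bottle standing where it is.

Things in the scene. Friction and masses are not known exactly. Their poses are not given: they have to be found in the camera images.
- long_frame_center (a point): long box frame of pale plywood, open at top and bottom, 60 mm wide by 160 mm long by 54 mm high, walls 12 mm thick; loose, about 165 g; starts at the bottom of the stack, standing on the bench. The point is its centre, 27 mm above its underside; x is across its width, y along its length, z up
- middle_frame_center (a point): middle box frame of pale plywood, open at top and bottom, 56 mm wide by 115 mm long by 54 mm high, walls 12 mm thick; loose, about 125 g; starts crosswise on the long frame. The point is its centre, 27 mm above its underside; x is across its width, y along its length, z up
- short_frame_center (a point): short box frame of pale plywood, open at top and bottom, 50 mm wide by 84 mm long by 54 mm high, walls 12 mm thick; loose, about 95 g; starts crosswise on the middle frame. The point is its centre, 27 mm above its underside; x is across its width, y along its length, z up
- weight_center (a point): round steel weight, 42 mm in diameter up to 50 mm above its underside, then a short narrower neck and a 30 mm top, 62 mm high in all; loose, about 0.5 kg; starts upright on top of the short frame. The point is on its axis, 31 mm above its underside; z up
- long_panel: flat pale wooden base panel for the long frame, 80 by 180 mm and 6 mm thick (10 mm larger than the frame on every side), fixed flat on the bench; origin at the centre of its underside, on the bench top; x across its width, y along its length, z up
- middle_panel: flat pale wooden base panel for the middle frame, 76 by 135 mm and 6 mm thick (10 mm larger than the frame on every side), fixed flat on the bench; origin at the centre of its underside, on the bench top; x across its width, y along its length, z up
- short_panel: flat pale wooden base panel for the short frame, 70 by 104 mm and 6 mm thick (10 mm larger than the frame on every side), fixed flat on the bench; origin at the centre of its underside, on the bench top; x across its width, y along its length, z up
- weight_pad: round black rubber pad, 80 mm in diameter and 6 mm thick, fixed on the bench; origin at the centre of its underside, on the bench top
- glue_bottle_center (a point): white plastic glue bottle with an orange cap, 54 mm in diameter and 120 mm high, standing loose among the work: leave it alone. The point is on its axis, 60 mm above its underside; z up
Mind the look-alikes: they are no part of the job. Of the things that look like the weight_pad, take the one that is nearest to the robot's base at the start.

How it is judged (in metres and radians):
At the end, for the whole second after the job is handed in: Each frame lies flat and still on its own panel, centre within 12 mm and length within 0.17 rad of the panel's; the weight stands upright and still within 12 mm of the centre of its pad; the glue bottle stands upright within 30 mm of where it was (horizontal distance between long_frame_center and long_panel below 0.012 m and angle between the y axis of long_frame_center and the y axis of long_panel, either way round below 0.17 rad and height (world z) of each of long_frame_center, middle_frame_center, short_frame_center below 0.04 m and angle between each of long_frame_center, middle_frame_center, short_frame_center, weight_center's own z axis and vertical below 0.08 rad and linear speed of each of long_frame, middle_frame, short_frame, weight below 0.02 m/s and horizontal distance between middle_frame_center and middle_panel below 0.012 m and angle between the y axis of middle_frame_center and the y axis of middle_panel, either way round below 0.17 rad and horizontal distance between short_frame_center and short_panel below 0.012 m and angle between the y axis of short_frame_center and the y axis of short_panel, either way round below 0.17 rad and horizontal distance between weight_center and weight_pad below 0.012 m and height (world z) of weight_center below 0.044 m and angle between glue_bottle_center's own z axis and vertical below 0.1 rad and distance of glue_bottle_center from where it was at the start of the episode below 0.03 m); the robot touches nothing.
It fails at once if a frame or the weight topples (tilts by more than 0.6 rad) (angle between any of long_frame_center, middle_frame_center, short_frame_center, weight_center's own z axis and vertical above 0.6 rad).
It fails at once if the glue bottle is knocked over (tilts by more than 0.6 rad) (angle between glue_bottle_center's own z axis and vertical above 0.6 rad).
It also fails if it takes over 106 s, if anything falls off the work surface, if the arm or the gripper's body presses on something with over 40 N, if the wrist force passes 120 N, or if a joint passes its speed limit or range.

### The arm

A 6-joint arm with a two-finger parallel gripper is mounted at the origin on the work surface. World frame = base frame: x ahead of the robot, y to its left, z up, the work surface at z = 0. Lengths are in mm, angles in rad, forces in N, time in s.
With the tool pointing down it reaches from about 350 to 975 mm from the base axis. Payload 4.9 kg.
Tool frame: the origin (TCP) lies at the very end of the fingers, on their centre line; the grasp point (between the pads) lies 19 mm behind it (manip.hold_point_z is the distance from the TCP to the grasp point, in mm); z points along the fingers, y is the line along which they close (so a half turn about z gives the same grasp; the last joint's range is limited). The gripper opens to 85 mm and grips with 20 to 120 N. Pads are 22 mm wide; open, the fingers measure 114 mm over their backs; the gripper's body (76 mm by 85 mm) begins 54 mm behind the grasp point. The pads swing forward as they close: fully open they stand 13 mm farther back than shut.
Start: joints at [1.199, 0.053, 1.613, -0, 1.476, -0.119], TCP at [156.313, 605.118, 193.804] pointing down, gripper open.
Joint ranges: [-3.01, 3.01], [-1.01, 2.22], [0.06, 2.58], [-1.02, 4.17], [0.09, 2.62], [-3.14, 3.14]. Speed limits (rad/s): [2.57, 2.57, 3.14, 3.14, 3.14, 3.14].

### API

Orientations are given as a unit quaternion [w, x, y, z].
In Python, from plant import telemetry, get_image, get_calibration, order, manip gives the robot as it stands. The module is installed in compiled form; this text tells all that it offers.
- The arm moves only by the tool carry_out, never from a script. Its arguments are lists of equal length, an entry for each row: "linear": the shift along the tool's x, y, z as a fraction of full scale, a list of three; "turn": the turn about the tool's z as a fraction of full scale. A call has 1 to 10 rows; each row is the pose to reach, as a shift and turn from the pose commanded when the call began, along the tool's axes at that moment; what a row does not reach only later rows make up. Full scale, the value 1, is 0.15 m for a shift and 30 degrees for a turn. A row lasts 1/12 s, in which the tool goes at most 41.7 mm and 7.16 degrees, less where a joint would pass 70% of its speed; a pose out of reach is approached as far as the arm can. A call with a number of a shift or a turn outside -1 to 1 is refused whole. A call with a gripper value outside its range is refused whole. "jaw" is the opening, from -1 (shut) to 1 (fully open), so that 0 is half open, set as the call begins (left out, the last holds). The fingers move at their own pace and stop on an object; the grip force is fixed at half the most. Time passes only in rows, so rows that repeat a pose let the fingers close. It gives the time, the measured TCP pose, the force, the opening and the grip force at its end, in the units of the state.
- telemetry.sense(): the state, without advancing time (a new reading comes with each control period).
- get_image(name): name is "scene" or "top"; returns the picture (420x560x3 uint8, blue, green, red); there is no depth.
- get_calibration(name): a dict with "K" (3x3 intrinsics, pixels), "D" ([k1, k2, p1, p2, k3] as OpenCV has them; the pictures are not rectified), "R" (3x3) and "t" (3): a world point X has camera coordinates R X + t. Camera axes: x right, y down, z forward; pixel columns grow to the right and rows downward; lengths in mm; the calibration is good to about 2 mm. A picture is of the moment at which its call begins. get_calibration takes no time and is no camera call.
- order.hand_in(): hands the job in; it is judged then, once.
The state is a dict: "time": time; "joints": joint angles; "joint_velocities": joint speeds; "tau": joint torques, N m; "eef_pos": TCP position; "ee_rot": TCP orientation; "contact_force": force on the tool from outside, world axes, zero at the start; "moment": the same for the moment, N m; "gripper_width": finger opening in mm; "finger_force": force on a finger pad.
Only numpy, scipy, OpenCV 4.12 (cv2) and the standard library are available. Lean on these libraries where they do the work, as an engineer would, in place of code of your own. Each camera call takes 0.05 s, during which the arm holds its last target. There are 200 camera calls.

## Working session

There is one attempt and no reset: what is moved stays moved. The work goes in short steps, Python scripts to look and compute and a tool call to move; the robot and the scene stay as the last step left them, time stands still between calls to the robot, and variables do not carry over. Pictures are saved under pics/ and viewed, at most 14 in all, crops included, and the job is handed in when it is done.

Besides the shell and the picture viewer there is one more tool, called as a command line: name --pt "numbers of a row" for each row, then --argument value for the rest. carry_out: Moves the arm, as the interface text tells. Its arguments: {"type":"object","properties":{"linear":{"type":"array"},"turn":{"type":"array"},"jaw":{"type":"number"}},"required":["linear","turn"]}

```bash
mkdir -p pics; python3 - <<'E'
from plant import telemetry, get_image, get_calibration, manip
import cv2
for n in("scene","top"):
    cv2.imwrite(f"pics/{n}0.png",get_image(n)); c=get_calibration(n); print(n,c)
s=telemetry.sense(); print(s["time"],s["eef_pos"],s["ee_rot"],s["gripper_width"],manip.hold_point_z)
E
```

```text
scene {'K': array([[422.29194662,   0.        , 285.33330484],
       [  0.        , 422.29194662, 205.46041481],
       [  0.        ,   0.        ,   1.        ]]), 'D': array([-0.05163446,  0.        ,  0.        ,  0.        ,  0.        ]), 'R': array([[ 0.77891772,  0.62677977,  0.02084007],
       [ 0.40239566, -0.4740286 , -0.78318236],
       [-0.48100407,  0.61842058, -0.62144274]]), 't': array([-337.40585445, -136.23462371, 1561.41809085])}
top {'K': array([[500.81988393,   0.        , 279.63544035],
       [  0.        , 500.81988393, 210.9228377 ],
       [  0.        ,   0.        ,   1.        ]]), 'D': array([-0.1418714,  0.       ,  0.       ,  0.       ,  0.       ]), 'R': array([[ 0.00873872, -0.99996064, -0.00153121],
       [-0.99698501, -0.00859463, -0.07711692],
       [ 0.07710073,  0.0022005 , -0.99702088]]), 't': array([ -77.46154338,  528.24617128, 1496.41469169])}
0.1 [156.1114615  604.54364804 192.67676632] [-2.15771092e-04  1.26077923e-01  9.92019901e-01 -9.08961518e-04] 85.36026678244335 18.700000000000003
```

View pics/scene0.png

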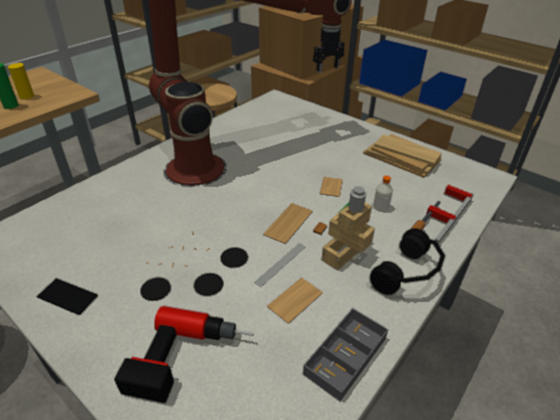

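View pics/top0.png

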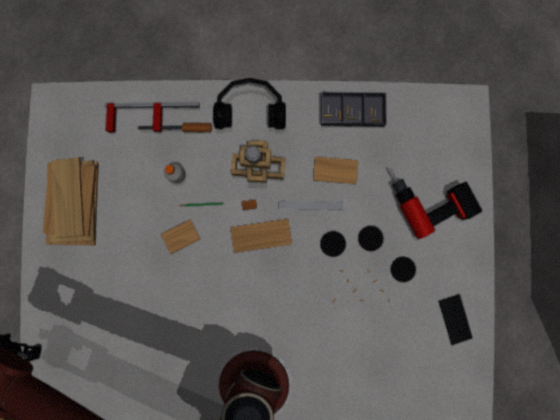

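The two views show the stack at top (257,160) / scene (350,225), and the bottle at top (174,171). The panels are at top (335,170), (261,235) and (181,236). The pad candidates are black discs at top (333,243), (371,238) and (403,269); the phone-like black slab at (455,319) is not round. Next I'll measure them.

```bash
cat > h.py <<'E'
import numpy as np, cv2
from plant import telemetry, get_image, get_calibration
def ray(n,uv):
    c=get_calibration(n); R=np.array(c["R"]);t=np.array(c["t"])
    p=cv2.undistortPoints(np.float64(uv).reshape(-1,1,2),c["K"],np.array(c["D"])).reshape(-1,2)
    return -R.T@t, np.c_[p,np.ones(len(p))]@R
def plane(n,uv,z):
    o,d=ray(n,uv); return o+d*((z-o[2])/d[:,2])[:,None]
def pix(n,X):
    c=get_calibration(n); return cv2.projectPoints(np.float64(X).reshape(-1,1,3),cv2.Rodrigues(c["R"])[0],c["t"],c["K"],np.array(c["D"]))[0].reshape(-1,2)
def crop(n,box,k,out,img=None):
    im=get_image(n) if img is None else img
    a,b,c,d=box; cv2.imwrite(out,cv2.resize(im[b:d,a:c],None,fx=k,fy=k,interpolation=cv2.INTER_CUBIC))
E
python3 - <<'E'
from h import *
im=cv2.imread("pics/top0.png"); hsv=cv2.cvtColor(im,cv2.COLOR_BGR2HSV)
def comps(m,z):
    cs,_=cv2.findContours(m.astype(np.uint8),cv2.RETR_EXTERNAL,cv2.CHAIN_APPROX_NONE)
    for c in cs:
        if cv2.contourArea(c)<150: continue
        W=plane("top",c.reshape(-1,2),z)[:,:2].astype(np.float32)
        (cx,cy),(w,h),a=cv2.minAreaRect(W); b=cv2.boxPoints(((cx,cy),(w,h),a)); e=b[1]-b[0]; f=b[2]-b[1]
        L=e if np.hypot(*e)>np.hypot(*f) else f
        print(np.round(c.reshape(-1,2).mean(0)),"ctr %.1f %.1f size %.0f %.0f"%(cx,cy,w,h),"long dir deg %.1f"%(np.degrees(np.arctan2(L[1],L[0]))%180),"dist %.0f"%np.hypot(cx,cy))
sub=np.zeros(im.shape[:2],bool); sub[130:350,140:500]=1
print("dark"); comps(sub&(hsv[...,2]<50),6)
print("wood"); comps(sub&(hsv[...,1]>70)&(hsv[...,2]>70),6)
crop("top",(215,125,305,195),8,"pics/c1.png",im)
s=cv2.imread("pics/scene0.png"); crop("scene",(300,165,410,275),5,"pics/c2.png",s)
E
```

```text
dark
[455. 319.] ctr 200.2 -616.3 size 142 70 long dir deg 17.4 dist 648
[403. 269.] ctr 355.0 -452.2 size 75 73 long dir deg 89.9 dist 575
[332. 243.] ctr 432.6 -234.1 size 75 74 long dir deg 45.3 dist 492
[370. 238.] ctr 449.4 -350.1 size 73 74 long dir deg 90.3 dist 570
[454. 206.] ctr 546.0 -608.5 size 110 163 long dir deg 118.4 dist 818
[402. 198.] ctr 573.5 -460.0 size 119 56 long dir deg 18.1 dist 735
wood
[180. 236.] ctr 450.1 232.4 size 69 104 long dir deg 117.1 dist 507
[261. 235.] ctr 455.1 -15.6 size 79 179 long dir deg 99.2 dist 455
[418. 218.] ctr 514.3 -500.6 size 125 60 long dir deg 26.6 dist 718
[335. 170.] ctr 658.2 -243.4 size 134 75 long dir deg 85.8 dist 702
[257. 163.] ctr 685.8 -3.1 size 122 164 long dir deg 90.4 dist 686
```

View pics/c1.png

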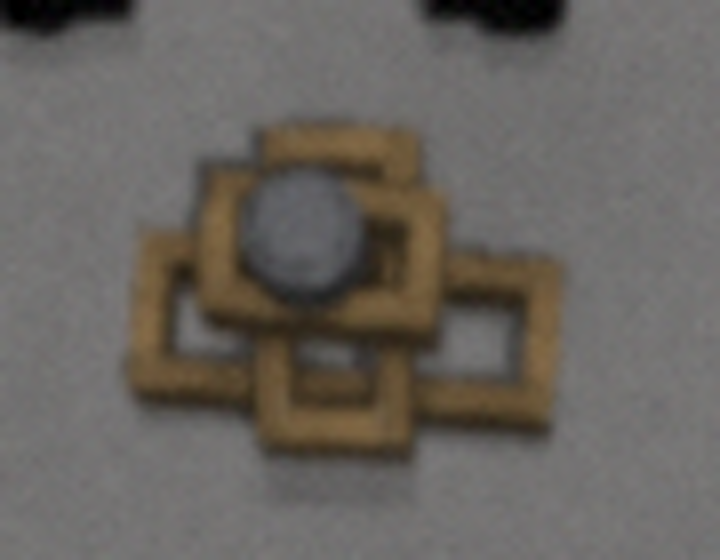

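View pics/c2.png

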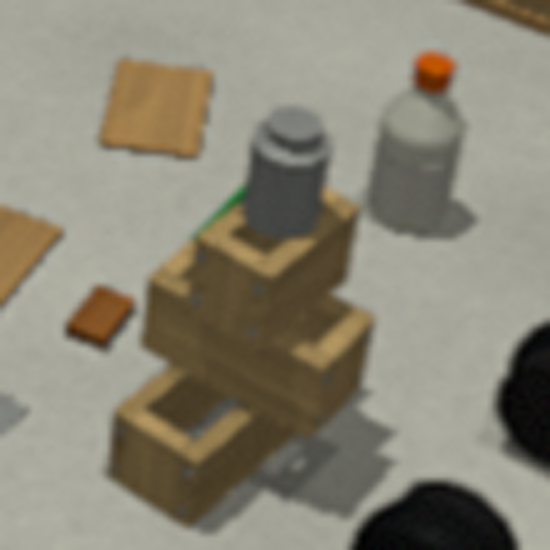

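```bash
cat >> h.py <<'E'
def rect(x,y,z,w,l,a):  # a: long dir, rad
    u=np.array([np.cos(a),np.sin(a)]);v=np.array([-u[1],u[0]])
    return np.array([[*(np.array([x,y])+i*l/2*u+j*w/2*v),z] for i,j in((1,1),(1,-1),(-1,-1),(-1,1))])
E
python3 - <<'E'
from h import *
from scipy.optimize import least_squares
im=cv2.imread("pics/top0.png"); sc=cv2.imread("pics/scene0.png")
C={"short":([(206,163),(443,188),(436,335),(198,318)],162,50,84),"middle":([(262,128),(420,128),(412,450),(265,450)],108,56,115),"long":([(140,232),(563,258),(548,425),(130,398)],54,60,160)}
k=8;b=(215,125); k2=5;b2=(300,165)
A=cv2.resize(im[125:195,215:305],None,fx=8,fy=8,interpolation=cv2.INTER_CUBIC);B=cv2.resize(sc[165:275,300:410],None,fx=5,fy=5,interpolation=cv2.INTER_CUBIC)
def draw(P3,col):
    for I,n,kk,bb in((A,"top",8,b),(B,"scene",5,b2)):
        q=(pix(n,P3)-bb+.5)*kk-.5; cv2.polylines(I,[np.int32(q)],True,col,1)
for n,(p,z,w,l) in C.items():
    uv=(np.array(p)+.5)/8-.5+b; W=plane("top",uv,z)[:,:2]
    f=lambda q:[(np.linalg.norm(W[:,None]-rect(*q[:2],z,w,l,q[2])[None,:,:2],axis=2)).min(1)][0]
    a0=np.pi/2 if n!="middle" else 0.0
    r=least_squares(f,[*W.mean(0),a0-.1])
    print(n,r.x[:2].round(1),np.degrees(r.x[2]).round(1),f(r.x).round(1)); draw(rect(*r.x[:2],z,w,l,r.x[2]),(0,255,0))
uv=(np.array([[303,230]])+.5)/8-.5+b; w=plane("top",uv,212)[0]; print("weight",w)
t=np.linspace(0,6.28,40)
for z,rr in((212,21),(162,21),(224,15)): draw(np.c_[w[0]+rr*np.cos(t),w[1]+rr*np.sin(t),0*t+z],(0,0,255))
cv2.imwrite("pics/ov.png",np.hstack([A[:,100:600],B[:,50:350]][:1]+[cv2.copyMakeBorder(B[:,90:390],0,10,0,0,cv2.BORDER_CONSTANT)]))
print(plane("top",[[168,170]],118),plane("scene",[[386.5,181]],120))
E
```

```text
short [670.4  -2.5] 86.0 [2.9 1.5 1.4 2.4]
middle [667.   -6.7] 0.3 [1.4 1.4 2.1 2.1]
long [661.6  -6.2] 86.7 [1.6 1.8 2.5 2.3]
weight [668.00621506   0.80307182 212.        ]
[[636.59930769 248.93696378 118.        ]] [[651.62766823 228.66817352 120.        ]]
```

View pics/ov.png

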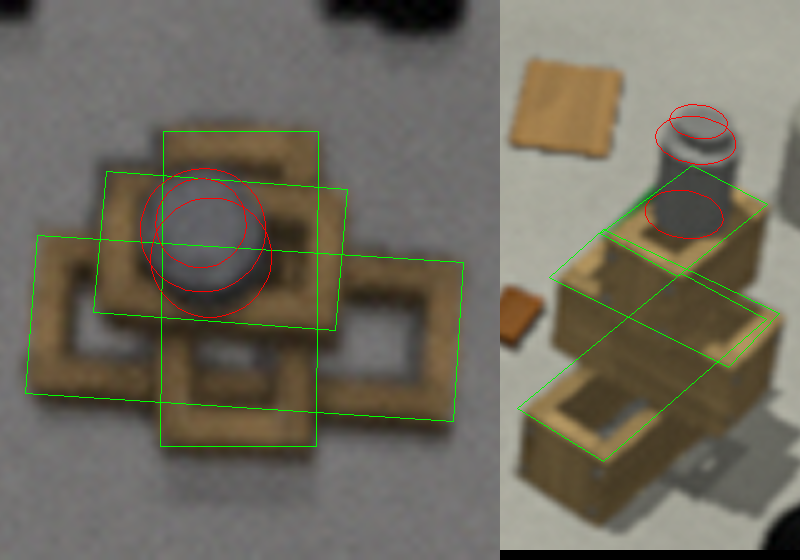

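The overlays agree within about 3 mm, so the stack is located: weight (669,1), short frame (670,-2), middle (667,-7), long (662,-6). Pad candidates by distance from the base are (332,243) at 492 mm, (370,238) at 570 mm and (403,269) at 575 mm. I choose (332,243). The crop check comes next, with the first move plan.

```bash
cat >> h.py <<'E'
def state():
    s=telemetry.sense(); w,x,y,z=s["ee_rot"]; 
    return np.array(s["eef_pos"]), np.degrees(np.arctan2(1-2*(x*x+z*z),2*(x*y-w*z))), s
def plan(*targets,start=None):
    p,a,s=state()
    if start is None: print("t %.1f"%s["time"],p.round(1),"yang %.1f"%a,"width %.1f"%s["gripper_width"],"F",np.round(s["contact_force"],1))
    else: p,a=np.array(start[:3],float),start[3]
    for T in targets:
        d=np.array(T[:3],float)-p; da=T[3]-a
        N=int(np.ceil(max(np.abs(d).max()/135,np.hypot(d[0],d[1])/149,abs(da)/29.9,1e-3)))
        for _ in range(N):
            r=np.radians(a); ty=np.array([np.cos(r),np.sin(r),0]); tz=np.array([0,0,-1.]); tx=np.cross(ty,tz)
            e=d/N; print("  lin",(np.array([e@tx,e@ty,e@tz])/150).round(3)+0.,"turn %.3f"%(-da/N/30)); p=p+e;a+=da/N
        print(" -> ",T)
E
python3 - <<'E'
from h import *
im=cv2.imread("pics/top0.png"); crop("top",(230,205,430,295),4,"pics/pads.png",im)
plan((669.5,1.5,330,-4))
E
```

```text
t 0.1 [156.1 604.5 192.7] yang 75.5 width 85.4 F [-0.5  0.   1.2]
  lin [-0.72  -0.506 -0.153] turn 0.442
  lin [-0.817 -0.328 -0.153] turn 0.442
  lin [-0.87  -0.132 -0.153] turn 0.442
  lin [-0.877  0.071 -0.153] turn 0.442
  lin [-0.837  0.271 -0.153] turn 0.442
  lin [-0.753  0.455 -0.153] turn 0.442
 ->  (669.5, 1.5, 330, -4)
```

View pics/pads.png

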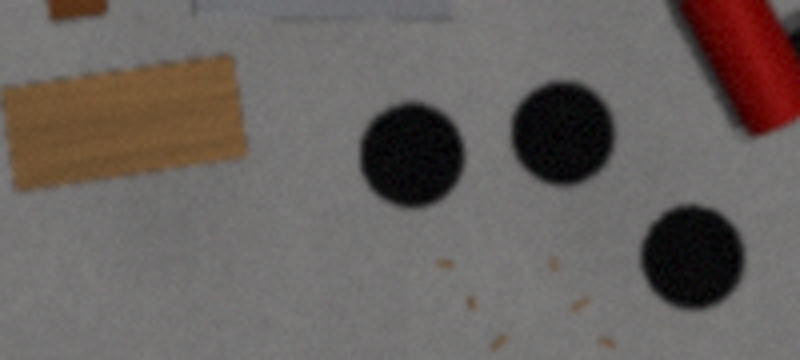

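The crop shows three equal black discs at crop (413,155), (563,132) and (692,257). The first, at full-picture (333,243), is nearest the base, so it is the pad.

carry_out --pt "-0.72 -0.506 -0.153" --pt "-0.72 -0.506 -0.153" --pt "-0.72 -0.506 -0.153" --pt "-0.72 -0.506 -0.153" --pt "-0.72 -0.506 -0.153" --turn '[0.442,0.442,0.442,0.442,0.442]' --jaw 1

```text
time: 0.52
eef_pos: [243.6, 503.2, 217.3]
ee_rot: [0.0, 0.242, 0.97, 0.0]
contact_force: [0.2, -0.9, -0.2]
gripper_width: 85.2
finger_force: 0.0
```

carry_out --pt "-0.817 -0.328 -0.153" --pt "-0.817 -0.328 -0.153" --pt "-0.817 -0.328 -0.153" --pt "-0.817 -0.328 -0.153" --pt "-0.817 -0.328 -0.153" --turn '[0.442,0.442,0.442,0.442,0.442]'

```text
time: 0.93
eef_pos: [328.5, 403.5, 240.0]
ee_rot: [0.0, 0.351, 0.936, 0.0]
contact_force: [0.4, 0.2, -0.0]
gripper_width: 85.4
finger_force: 0.0
```

carry_out --pt "-0.87 -0.132 -0.153" --pt "-0.87 -0.132 -0.153" --pt "-0.87 -0.132 -0.153" --pt "-0.87 -0.132 -0.153" --pt "-0.87 -0.132 -0.153" --turn '[0.442,0.442,0.442,0.442,0.442]'

```text
time: 1.35
eef_pos: [413.6, 303.6, 262.5]
ee_rot: [-0.0, 0.457, 0.89, 0.0]
contact_force: [0.3, -0.2, -0.3]
gripper_width: 85.7
finger_force: 0.0
```

carry_out --pt "-0.877 0.071 -0.153" --pt "-0.877 0.071 -0.153" --pt "-0.877 0.071 -0.153" --pt "-0.877 0.071 -0.153" --pt "-0.877 0.071 -0.153" --turn '[0.442,0.442,0.442,0.442,0.442]'

```text
time: 1.77
eef_pos: [498.9, 203.5, 285.1]
ee_rot: [-0.001, 0.556, 0.831, -0.0]
contact_force: [-0.8, 0.6, -0.3]
gripper_width: 85.7
finger_force: 0.0
```

Moves land as planned. I'll finish the transit.

carry_out --pt "-0.837 0.271 -0.153" --pt "-0.837 0.271 -0.153" --pt "-0.837 0.271 -0.153" --pt "-0.837 0.271 -0.153" --pt "-0.837 0.271 -0.153" --turn '[0.442,0.442,0.442,0.442,0.442]'

```text
time: 2.18
eef_pos: [584.3, 103.5, 307.7]
ee_rot: [-0.001, 0.648, 0.762, -0.0]
contact_force: [-0.5, 0.4, 0.5]
gripper_width: 85.5
finger_force: 0.0
```

carry_out --pt "-0.753 0.455 -0.153" --pt "-0.753 0.455 -0.153" --pt "-0.753 0.455 -0.153" --pt "-0.753 0.455 -0.153" --pt "-0.753 0.455 -0.153" --pt "-0.753 0.455 -0.153" --pt "-0.753 0.455 -0.153" --pt "-0.753 0.455 -0.153" --turn '[0.442,0.442,0.442,0.442,0.442,0.442,0.442,0.442]'

```text
time: 2.85
eef_pos: [668.4, 4.4, 331.4]
ee_rot: [-0.0, 0.731, 0.683, -0.0]
contact_force: [-0.1, 0.0, 0.8]
gripper_width: 84.9
finger_force: 0.0
```

```bash
python3 - <<'E'
from h import *
plan((669.5,1.5,240,-4),(669.5,1.5,173,-4),(669.5,1.5,250,-4),(433,-234,250,-4),(433,-234,80,-4))
E
```

```text
t 2.9 [668.4   4.4 331.4] yang -3.9 width 84.9 F [-0.1  0.   0.8]
  lin [-0.019  0.009  0.609] turn 0.004
 ->  (669.5, 1.5, 240, -4)
  lin [0.    0.    0.447] turn -0.000
 ->  (669.5, 1.5, 173, -4)
  lin [ 0.     0.    -0.513] turn -0.000
 ->  (669.5, 1.5, 250, -4)
  lin [-0.559 -0.488  0.   ] turn -0.000
  lin [-0.559 -0.488  0.   ] turn -0.000
  lin [-0.559 -0.488  0.   ] turn -0.000
 ->  (433, -234, 250, -4)
  lin [0.    0.    0.567] turn -0.000
  lin [0.    0.    0.567] turn -0.000
 ->  (433, -234, 80, -4)
```

carry_out --pt "-0.018 0.008 0.2" --pt "-0.018 0.008 0.4" --pt "-0.018 0.008 0.6" --pt "-0.018 0.008 0.7" --pt "-0.018 0.008 0.8" --pt "-0.018 0.008 0.9" --pt "-0.018 0.008 0.9" --turn '[0,0,0,0,0,0,0]'

```text
time: 3.43
eef_pos: [668.9, -0.3, 193.3]
ee_rot: [-0.002, 0.731, 0.682, -0.001]
contact_force: [0.1, -0.2, -0.5]
gripper_width: 85.3
finger_force: 0.0
```

carry_out --pt "0 0 0.05" --pt "0 0 0.1" --pt "0 0 0.13" --pt "0 0 0.155" --pt "0 0 0.155" --pt "0 0 0.155" --turn '[0,0,0,0,0,0]'

```text
time: 3.93
eef_pos: [670.5, -1.0, 173.4]
ee_rot: [0.0, 0.732, 0.682, 0.0]
contact_force: [0.8, -0.3, 0.4]
gripper_width: 85.4
finger_force: 0.0
```

carry_out --pt "0 0 0" --pt "0 0 0" --pt "0 0 0" --pt "0 0 0" --pt "0 0 0" --pt "0 0 0" --pt "0 0 0" --pt "0 0 0" --pt "0 0 0" --pt "0 0 0" --turn '[0,0,0,0,0,0,0,0,0,0]' --jaw -1

```text
time: 4.77
eef_pos: [671.1, -0.9, 176.1]
ee_rot: [0.001, 0.732, 0.682, 0.001]
contact_force: [-3.0, 0.1, 7.6]
gripper_width: 26.1
finger_force: 60.4
```

Width 26 rather than 42 is wrong, so I'll look.

```bash
python3 - <<'E'
from h import *
s=telemetry.sense(); print(s["gripper_width"],s["finger_force"],s["eef_pos"],s["contact_force"])
im=get_image("scene"); a=cv2.resize(im[130:270,300:410],None,fx=4,fy=4,interpolation=cv2.INTER_CUBIC)
im=get_image("top"); b=cv2.resize(im[120:200,215:305],None,fx=4,fy=4,interpolation=cv2.INTER_CUBIC)
cv2.imwrite("pics/g1.png",np.hstack([a,cv2.copyMakeBorder(b,0,240,0,0,cv2.BORDER_CONSTANT)]))
E
```

```text
26.092199877614963 60.35839999385644 [671.05552237  -0.94848655 176.14909192] [-3.00281587  0.09042985  7.60059827]
```

View pics/g1.png

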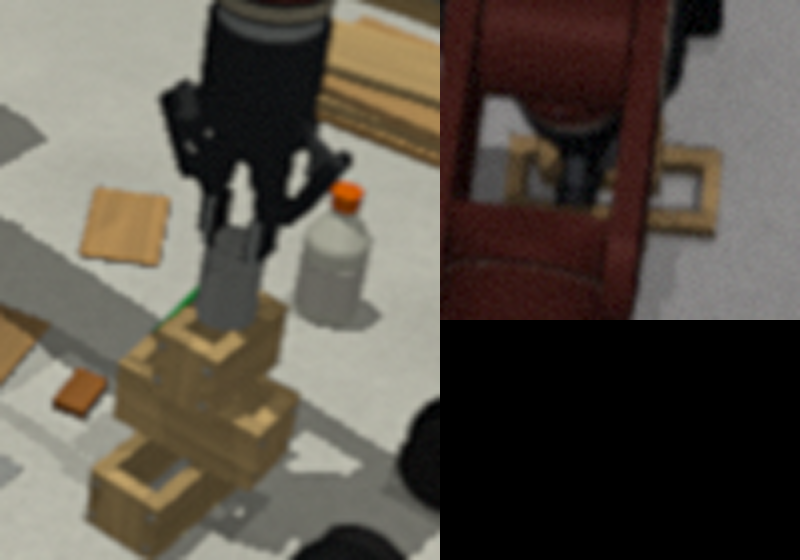

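```bash
python3 - <<'E'
from h import *
for z in (176,195,212,224): print(z,(pix("scene",[671,-1,z])-[300,130])*4)
for y in (10,): print((pix("scene",[671+15,-1,176])-[300,130])*4,(pix("scene",[671-15,-1,176])-[300,130])*4)
E
```

```text
176 [[222.7210088  296.47181051]]
195 [[226.27945722 273.9432939 ]]
212 [[229.52264343 253.38136018]]
224 [[231.84642498 238.63120684]]
[[242.04285399 305.51492414]] [[203.63255744 287.54017814]]
```

```bash
python3 - <<'E'
from h import *
for z in (194,207,230): print(z,pix("scene",[156,605,z]),(pix("scene",[156,605,z])-[300,30])*8)
im=cv2.imread("pics/scene0.png"); a=cv2.resize(im[20:90,300:360],None,fx=8,fy=8,interpolation=cv2.INTER_CUBIC)
cv2.circle(a,tuple(int(v) for v in ((pix("scene",[156,605,194])[0]-[300,20])*8)),4,(0,0,255),1)
cv2.imwrite("pics/f0.png",a)
E
```

```text
194 [[325.74824758  81.76787909]] [[205.9859806  414.14303275]]
207 [[325.9931366  78.7498165]] [[207.94509281 389.99853197]]
230 [[326.4311865   73.34594818]] [[211.44949202 346.76758541]]
```

View pics/f0.png

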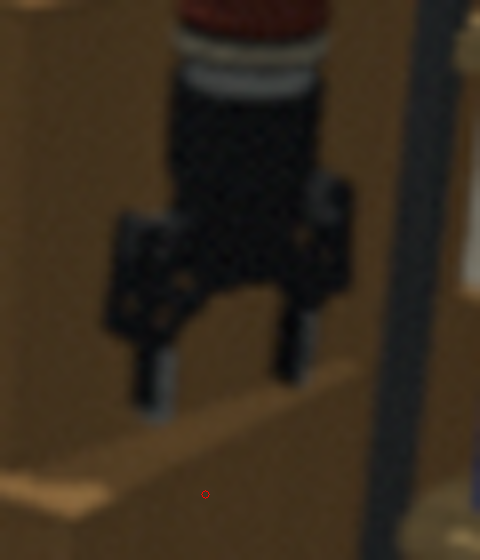

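The pads closed on the neck. Their tips rest on the shoulder at z≈212 while the report says 176, and the start picture shows the same gap. So the real fingertips sit about 36 mm above the reported TCP, and I'll correct for that. Next: open, go 32 mm lower and grip again.

carry_out --pt "0 0 0" --pt "0 0 0" --pt "0 0 0" --pt "0 0 0" --pt "0 0 0" --pt "0 0 0" --pt "0 0 0" --pt "0 0 0" --pt "0 0 0" --pt "0 0 0" --turn '[0,0,0,0,0,0,0,0,0,0]' --jaw 1

```text
time: 5.7
eef_pos: [670.5, -0.9, 173.3]
ee_rot: [0.0, 0.732, 0.682, 0.0]
contact_force: [0.5, 0.2, 0.7]
gripper_width: 85.7
finger_force: 0.0
```

carry_out --pt "0 0 0.05" --pt "0 0 0.1" --pt "0 0 0.15" --pt "0 0 0.18" --pt "0 0 0.21" --pt "0 0 0.21" --pt "0 0 0.21" --turn '[0,0,0,0,0,0,0]'

```text
time: 6.28
eef_pos: [670.2, -0.9, 141.2]
ee_rot: [-0.0, 0.732, 0.682, -0.0]
contact_force: [-0.2, 0.5, 0.7]
gripper_width: 85.5
finger_force: 0.0
```

carry_out --pt "0 0 0" --pt "0 0 0" --pt "0 0 0" --pt "0 0 0" --pt "0 0 0" --pt "0 0 0" --pt "0 0 0" --pt "0 0 0" --pt "0 0 0" --pt "0 0 0" --turn '[0,0,0,0,0,0,0,0,0,0]' --jaw -1

```text
time: 7.12
eef_pos: [670.9, -0.9, 142.6]
ee_rot: [0.0, 0.732, 0.682, 0.0]
contact_force: [-0.9, 0.5, 5.2]
gripper_width: 40.3
finger_force: 61.6
```

carry_out --pt "0 0 -0.03" --pt "0 0 -0.1" --pt "0 0 -0.2" --pt "0 0 -0.3" --pt "0 0 -0.4" --pt "0 0 -0.45" --pt "0 0 -0.5" --pt "0 0 -0.5" --turn '[0,0,0,0,0,0,0,0]'

```text
time: 7.78
eef_pos: [671.6, -1.0, 219.8]
ee_rot: [0.002, 0.732, 0.682, 0.001]
contact_force: [0.6, -0.7, -2.9]
gripper_width: 40.6
finger_force: 61.2
```

```bash
python3 - <<'E'
from h import *
plan((433,-234,200,-4),(433,-234,0,-4))
E
```

```text
t 7.8 [671.6  -1.  219.8] yang -4.0 width 40.6 F [ 0.6 -0.7 -2.9]
  lin [-0.554 -0.492  0.044] turn -0.000
  lin [-0.554 -0.493  0.044] turn -0.000
  lin [-0.554 -0.493  0.044] turn -0.000
 ->  (433, -234, 200, -4)
  lin [0.    0.    0.667] turn 0.000
  lin [0.    0.    0.667] turn 0.000
 ->  (433, -234, 0, -4)
```

carry_out --pt "-0.14 -0.12 0.01" --pt "-0.28 -0.25 0.02" --pt "-0.42 -0.37 0.03" --pt "-0.555 -0.493 0.044" --turn '[0,0,0,0]'

```text
time: 8.12
eef_pos: [589.5, -79.3, 209.2]
ee_rot: [-0.001, 0.731, 0.682, -0.0]
contact_force: [0.3, -0.6, -3.3]
gripper_width: 40.5
finger_force: 61.8
```

carry_out --pt "-0.14 -0.12 0.01" --pt "-0.28 -0.25 0.02" --pt "-0.42 -0.37 0.03" --pt "-0.555 -0.493 0.044" --turn '[0,0,0,0]'

```text
time: 8.45
eef_pos: [509.7, -157.2, 202.8]
ee_rot: [-0.0, 0.732, 0.682, -0.0]
contact_force: [0.2, -1.1, -3.2]
gripper_width: 40.5
finger_force: 61.8
```

carry_out --pt "-0.14 -0.12 0.01" --pt "-0.28 -0.25 0.02" --pt "-0.38 -0.33 0.03" --pt "-0.46 -0.41 0.044" --pt "-0.52 -0.46 0.044" --pt "-0.555 -0.493 0.044" --pt "-0.555 -0.493 0.044" --pt "-0.555 -0.493 0.044" --turn '[0,0,0,0,0,0,0,0]'

```text
time: 9.12
eef_pos: [431.8, -234.2, 197.0]
ee_rot: [0.0, 0.732, 0.682, 0.0]
contact_force: [-0.4, 0.7, -4.5]
gripper_width: 40.2
finger_force: 61.8
```

carry_out --pt "0 0 0.1" --pt "0 0 0.25" --pt "0 0 0.4" --pt "0 0 0.55" --pt "0 0 0.7" --pt "0 0 0.85" --pt "0 0 0.95" --pt "0 0 1.0" --pt "0 0 1.0" --turn '[0,0,0,0,0,0,0,0,0]'

```text
time: 9.87
eef_pos: [430.8, -232.8, 44.9]
ee_rot: [-0.002, 0.731, 0.682, -0.0]
contact_force: [-0.7, 0.1, -5.0]
gripper_width: 40.6
finger_force: 61.7
```

```bash
python3 - <<'E'
from h import *
plan((433,-234,-12,-4))
t=get_image("top"); s=get_image("scene"); q=pix("scene",[433,-234,6])[0]; print(q)
x,y=q.astype(int); a=cv2.resize(s[y-65:y+35,x-50:x+50],None,fx=4,fy=4,interpolation=cv2.INTER_CUBIC)
b=cv2.resize(t[193:293,283:383],None,fx=4,fy=4,interpolation=cv2.INTER_CUBIC); cv2.imwrite("pics/w1.png",np.hstack([a,b]))
E
```

```text
t 9.9 [ 430.8 -232.8   44.9] yang -4.0 width 40.6 F [-0.7  0.1 -5. ]
  lin [-0.007  0.015  0.379] turn 0.001
 ->  (433, -234, -12, -4)
[233.99555583 255.9407805 ]
```

View pics/w1.png

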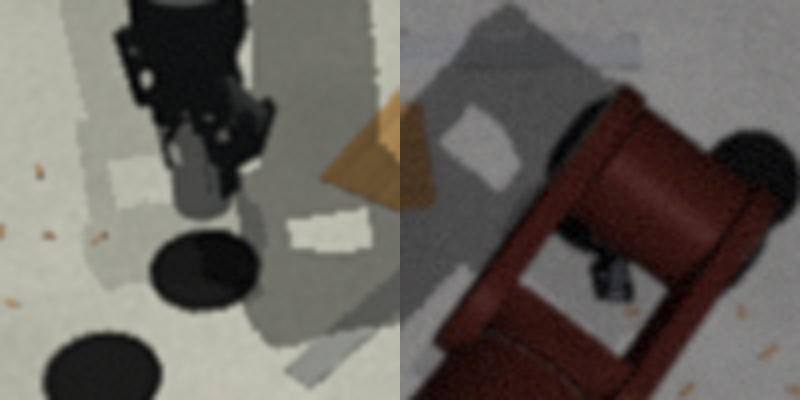

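The weight hangs upright over the chosen pad at scene crop (202,210), with the pad centre at crop (205,270). Now I'll lower and release.

carry_out --pt "-0.005 0.012 0.1" --pt "-0.005 0.012 0.2" --pt "-0.005 0.012 0.28" --pt "-0.005 0.012 0.33" --pt "-0.005 0.012 0.36" --pt "-0.005 0.012 0.375" --pt "-0.005 0.012 0.375" --pt "-0.005 0.012 0.375" --turn '[0,0,0,0,0,0,0,0]'

```text
time: 10.63
eef_pos: [433.8, -235.7, -8.7]
ee_rot: [0.001, 0.732, 0.682, 0.0]
contact_force: [0.2, -0.6, -3.8]
gripper_width: 40.7
finger_force: 61.8
```

```bash
python3 - <<'E'
from h import *
plan()
s=get_image("scene"); q=pix("scene",[433,-234,6])[0]; x,y=q.astype(int)
a=cv2.resize(s[y-40:y+20,x-40:x+40],None,fx=8,fy=8,interpolation=cv2.INTER_CUBIC)
t=np.linspace(0,6.28,60)
for xx,yy,r,c in((432.6,-234.1,40,(0,255,0)),(432.6,-234.1,21,(0,255,0))):
    P=pix("scene",np.c_[xx+r*np.cos(t),yy+r*np.sin(t),0*t+6.]); cv2.polylines(a,[np.int32((P-[x-40,y-40]+.5)*8)],True,c,1)
cv2.imwrite("pics/w2.png",a)
E
```

```text
t 10.6 [ 433.8 -235.7   -8.7] yang -4.0 width 40.7 F [ 0.2 -0.6 -3.8]
```

View pics/w2.png

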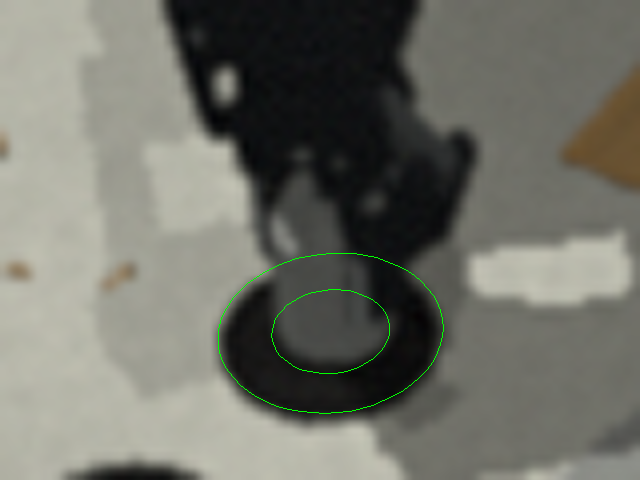

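The weight is centred on the pad within a few mm, with its bottom at crop (330,365), and still hangs about 4 mm up. I'll lower 4 mm and open.

carry_out --pt "0 0 0.01" --pt "0 0 0.02" --pt "0 0 0.028" --pt "0 0 0.028" --pt "0 0 0.028" --turn '[0,0,0,0,0]'

```text
time: 11.1
eef_pos: [433.5, -235.4, -13.4]
ee_rot: [0.0, 0.732, 0.682, 0.0]
contact_force: [0.5, -0.3, -4.3]
gripper_width: 40.3
finger_force: 61.8
```

carry_out --pt "0 0 0" --pt "0 0 0" --pt "0 0 0" --pt "0 0 0" --pt "0 0 0" --pt "0 0 0" --pt "0 0 0" --pt "0 0 0" --pt "0 0 0" --turn '[0,0,0,0,0,0,0,0,0]' --jaw 1

```text
time: 11.85
eef_pos: [433.3, -235.3, -13.5]
ee_rot: [-0.0, 0.732, 0.682, 0.0]
contact_force: [0.5, 0.1, -0.4]
gripper_width: 85.4
finger_force: 0.0
```

carry_out --pt "0 0 -0.1" --pt "0 0 -0.3" --pt "0 0 -0.6" --pt "0 0 -0.8" --pt "0 0 -1" --pt "0 0 -1" --turn '[0,0,0,0,0,0]'

```text
time: 12.35
eef_pos: [437.1, -238.1, 144.7]
ee_rot: [0.007, 0.732, 0.682, 0.001]
contact_force: [0.7, -1.1, 0.9]
gripper_width: 85.6
finger_force: 0.0
```

```bash
python3 - <<'E'
from h import *
plan((560,-110,210,-4),(671,-1.5,210,-4),(671,-1.5,90,-4))
E
```

```text
t 12.3 [ 437.1 -238.1  144.7] yang -4.0 width 85.6 F [ 0.7 -1.1  0.9]
  lin [ 0.455  0.379 -0.218] turn -0.001
  lin [ 0.455  0.379 -0.218] turn -0.001
 ->  (560, -110, 210, -4)
  lin [0.387 0.344 0.   ] turn -0.000
  lin [0.387 0.344 0.   ] turn -0.000
 ->  (671, -1.5, 210, -4)
  lin [0.  0.  0.8] turn -0.000
 ->  (671, -1.5, 90, -4)
```

carry_out --pt "0.47 0.39 -0.2" --pt "0.47 0.39 -0.2" --pt "0.47 0.39 -0.2" --pt "0.47 0.39 -0.2" --turn '[0,0,0,0]'

```text
time: 12.68
eef_pos: [498.7, -167.6, 167.8]
ee_rot: [0.001, 0.73, 0.683, 0.001]
contact_force: [-0.5, 0.1, -0.2]
gripper_width: 85.6
finger_force: 0.0
```

carry_out --pt "0.47 0.39 -0.1" --pt "0.47 0.39 -0.1" --pt "0.47 0.39 -0.1" --pt "0.47 0.39 -0.1" --turn '[0,0,0,0]'

```text
time: 13.02
eef_pos: [560.6, -101.9, 180.9]
ee_rot: [-0.0, 0.731, 0.683, -0.0]
contact_force: [0.4, -0.3, 0.1]
gripper_width: 85.6
finger_force: 0.0
```

carry_out --pt "0.5 0.5 0" --pt "0.5 0.5 0" --pt "0.5 0.5 0" --pt "0.5 0.5 0" --pt "0.5 0.5 0" --pt "0.5 0.5 0" --pt "0.5 0.5 0" --turn '[0,0,0,0,0,0,0]'

```text
time: 13.6
eef_pos: [638.8, -34.9, 181.0]
ee_rot: [-0.0, 0.732, 0.681, -0.001]
contact_force: [0.7, -0.3, -0.1]
gripper_width: 85.3
finger_force: 0.0
```

```bash
python3 - <<'E'
from h import *
plan((671,-2.5,180,-4),(671,-2.5,86,-4))
E
```

```text
t 13.6 [638.8 -34.9 181. ] yang -4.1 width 85.3 F [ 0.7 -0.3 -0.1]
  lin [0.231 0.198 0.007] turn -0.005
 ->  (671, -2.5, 180, -4)
  lin [0.    0.    0.627] turn -0.000
 ->  (671, -2.5, 86, -4)
```

carry_out --pt "0.231 0.2 0" --pt "0.231 0.2 0" --pt "0.231 0.2 0" --pt "0.231 0.2 0.1" --pt "0.231 0.2 0.2" --pt "0.231 0.2 0.3" --pt "0.231 0.2 0.3" --turn '[0,0,0,0,0,0,0]'

```text
time: 14.18
eef_pos: [668.6, -1.3, 130.3]
ee_rot: [-0.003, 0.732, 0.681, -0.003]
contact_force: [-0.9, -0.6, -1.8]
gripper_width: 85.4
finger_force: 0.0
```

```bash
python3 - <<'E'
from h import *
plan((671,-2.5,86,-4),(671,-2.5,175,-4),(450,232,175,27),(450,232,-8,27))
E
```

```text
t 14.2 [668.6  -1.3 130.3] yang -4.1 width 85.4 F [-0.9 -0.6 -1.8]
  lin [-0.007  0.017  0.295] turn -0.003
 ->  (671, -2.5, 86, -4)
  lin [ 0.     0.    -0.593] turn -0.000
 ->  (671, -2.5, 175, -4)
  lin [ 0.486 -0.526  0.   ] turn -0.344
  lin [ 0.572 -0.431  0.   ] turn -0.344
  lin [ 0.64  -0.321  0.   ] turn -0.344
 ->  (450, 232, 175, 27)
  lin [0.   0.   0.61] turn -0.000
  lin [0.   0.   0.61] turn -0.000
 ->  (450, 232, -8, 27)
```

carry_out --pt "0 0.005 0.1" --pt "0 0.005 0.18" --pt "0 0.005 0.25" --pt "0 0.005 0.3" --pt "0 0.005 0.333" --pt "0 0.005 0.333" --pt "0 0.005 0.333" --turn '[0,0,0,0,0,0,0]'

```text
time: 14.77
eef_pos: [673.2, -0.9, 86.4]
ee_rot: [-0.0, 0.732, 0.682, -0.0]
contact_force: [-0.6, -0.2, 0.3]
gripper_width: 85.5
finger_force: 0.0
```

carry_out --pt "0 0 0" --pt "0 0 0" --pt "0 0 0" --pt "0 0 0" --pt "0 0 0" --pt "0 0 0" --pt "0 0 0" --pt "0 0 0" --pt "0 0 0" --pt "0 0 0" --turn '[0,0,0,0,0,0,0,0,0,0]' --jaw -1

```text
time: 15.6
eef_pos: [674.0, -1.0, 87.7]
ee_rot: [0.001, 0.732, 0.682, 0.001]
contact_force: [-0.3, 0.2, 5.3]
gripper_width: 48.8
finger_force: 62.4
```

carry_out --pt "0 0 -0.03" --pt "0 0 -0.1" --pt "0 0 -0.2" --pt "0 0 -0.3" --pt "0 0 -0.4" --pt "0 0 -0.45" --pt "0 0 -0.45" --turn '[0,0,0,0,0,0,0]'

```text
time: 16.18
eef_pos: [675.2, -1.2, 158.5]
ee_rot: [0.002, 0.732, 0.682, 0.002]
contact_force: [0.0, -0.3, -0.2]
gripper_width: 49.4
finger_force: 62.0
```

carry_out --pt "0.12 -0.13 0" --pt "0.24 -0.26 0" --pt "0.36 -0.39 0" --pt "0.485 -0.53 0" --turn '[-0.08,-0.16,-0.25,-0.344]'

```text
time: 16.52
eef_pos: [597.8, 77.7, 153.3]
ee_rot: [-0.0, 0.667, 0.745, -0.0]
contact_force: [0.5, 0.6, -1.5]
gripper_width: 49.1
finger_force: 62.3
```

carry_out --pt "0.14 -0.11 0" --pt "0.29 -0.22 0" --pt "0.43 -0.33 0" --pt "0.57 -0.435 0" --turn '[-0.08,-0.16,-0.25,-0.344]'

```text
time: 16.85
eef_pos: [523.3, 155.8, 153.5]
ee_rot: [-0.0, 0.597, 0.802, -0.0]
contact_force: [0.1, -0.2, 0.6]
gripper_width: 49.2
finger_force: 62.4
```

carry_out --pt "0.16 -0.08 0" --pt "0.31 -0.16 0" --pt "0.45 -0.23 0" --pt "0.56 -0.28 0" --pt "0.62 -0.31 0" --pt "0.64 -0.325 0" --pt "0.64 -0.325 0" --pt "0.64 -0.325 0" --turn '[-0.08,-0.16,-0.25,-0.344,-0.344,-0.344,-0.344,-0.344]'

```text
time: 17.52
eef_pos: [451.0, 232.7, 154.0]
ee_rot: [0.0, 0.524, 0.852, -0.0]
contact_force: [1.3, -0.0, -1.3]
gripper_width: 49.2
finger_force: 62.4
```

```bash
python3 - <<'E'
from h import *
plan((450,233,-13.5,27))
E
```

```text
t 17.5 [451.  232.7 154. ] yang 26.9 width 49.2 F [ 1.3 -0.  -1.3]
  lin [ 0.002 -0.003  0.558] turn -0.002
  lin [ 0.002 -0.003  0.558] turn -0.002
 ->  (450, 233, -13.5, 27)
```

carry_out --pt "0 0 0.1" --pt "0 0 0.25" --pt "0 0 0.4" --pt "0 0 0.55" --pt "0 0 0.7" --pt "0 0 0.85" --pt "0 0 0.95" --pt "0 0 1.0" --pt "0 0 1.0" --turn '[0,0,0,0,0,0,0,0,0]'

```text
time: 18.27
eef_pos: [449.6, 231.9, 1.9]
ee_rot: [-0.001, 0.524, 0.852, -0.002]
contact_force: [0.2, -0.1, -0.6]
gripper_width: 49.4
finger_force: 62.4
```

carry_out --pt "0 0 0.03" --pt "0 0 0.06" --pt "0 0 0.08" --pt "0 0 0.09" --pt "0 0 0.1" --pt "0 0 0.1" --pt "0 0 0.1" --turn '[0,0,0,0,0,0,0]'

```text
time: 18.85
eef_pos: [450.8, 233.3, -10.7]
ee_rot: [0.0, 0.523, 0.852, 0.0]
contact_force: [-0.4, -0.6, -0.1]
gripper_width: 49.2
finger_force: 62.4
```

```bash
python3 - <<'E'
from h import *
plan((450,233,-13.5,27))
s=get_image("scene"); q=pix("scene",[450,232,6])[0]; x,y=q.astype(int)
a=cv2.resize(s[y-40:y+20,x-40:x+40],None,fx=8,fy=8,interpolation=cv2.INTER_CUBIC)
P=pix("scene",rect(450.1,232.4,6,70,104,np.radians(117.1))); cv2.polylines(a,[np.int32((P-[x-40,y-40]+.5)*8)],True,(0,255,0),1)
cv2.imwrite("pics/s2.png",a)
E
```

```text
t 18.9 [450.8 233.3 -10.7] yang 26.9 width 49.2 F [-0.4 -0.6 -0.1]
  lin [ 0.001 -0.005  0.019] turn -0.003
 ->  (450, 233, -13.5, 27)
```

View pics/s2.png

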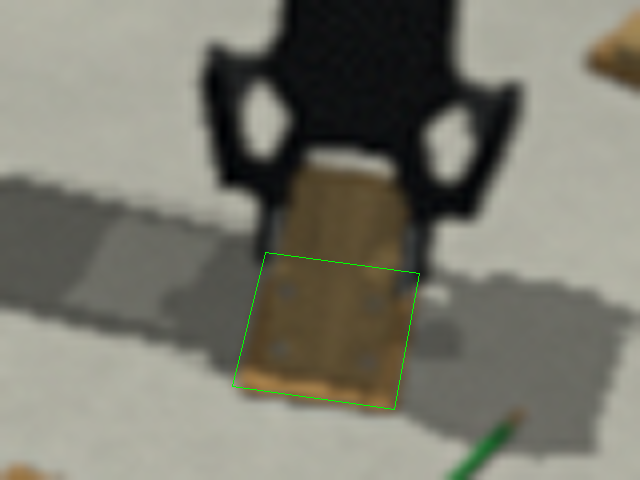

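The short frame sits square over its panel, end margin at crop (315,385) and side margins even. I'll lower 3 mm and release.

carry_out --pt "0 0 0.01" --pt "0 0 0.02" --pt "0 0 0.02" --pt "0 0 0.02" --turn '[0,0,0,0]'

```text
time: 19.23
eef_pos: [450.5, 233.1, -14.1]
ee_rot: [-0.0, 0.523, 0.852, -0.0]
contact_force: [-0.0, 0.6, 0.1]
gripper_width: 49.4
finger_force: 62.4
```

carry_out --pt "0 0 0" --pt "0 0 0" --pt "0 0 0" --pt "0 0 0" --pt "0 0 0" --pt "0 0 0" --pt "0 0 0" --pt "0 0 0" --pt "0 0 0" --turn '[0,0,0,0,0,0,0,0,0]' --jaw 1

```text
time: 19.98
eef_pos: [450.6, 233.2, -13.9]
ee_rot: [-0.0, 0.523, 0.852, -0.0]
contact_force: [0.6, 0.5, 0.9]
gripper_width: 85.5
finger_force: 0.0
```

carry_out --pt "0 0 -0.1" --pt "0 0 -0.3" --pt "0 0 -0.6" --pt "0 0 -0.8" --pt "0 0 -0.9" --pt "0 0 -0.9" --pt "0 0 -0.9" --turn '[0,0,0,0,0,0,0]'

```text
time: 20.57
eef_pos: [451.3, 233.4, 122.0]
ee_rot: [0.001, 0.523, 0.852, 0.001]
contact_force: [-0.4, -0.0, -0.7]
gripper_width: 85.5
finger_force: 0.0
```

```bash
python3 - <<'E'
from h import *
im=get_image("top"); cv2.imwrite("pics/top1.png",im)
plan((667,-6,122,90.3))
cv2.imwrite("pics/k1.png",cv2.resize(im[130:260,140:380],None,fx=3.3,fy=3.3,interpolation=cv2.INTER_CUBIC))
E
```

```text
t 20.6 [450.1 233.  120.2] yang 26.9 width 85.7 F [ 0.2 -0.  -0.5]
  lin [-0.692  0.189 -0.004] turn -0.704
  lin [-0.713 -0.073 -0.004] turn -0.704
  lin [-0.639 -0.325 -0.004] turn -0.704
 ->  (667, -6, 122, 90.3)
```

View pics/k1.png

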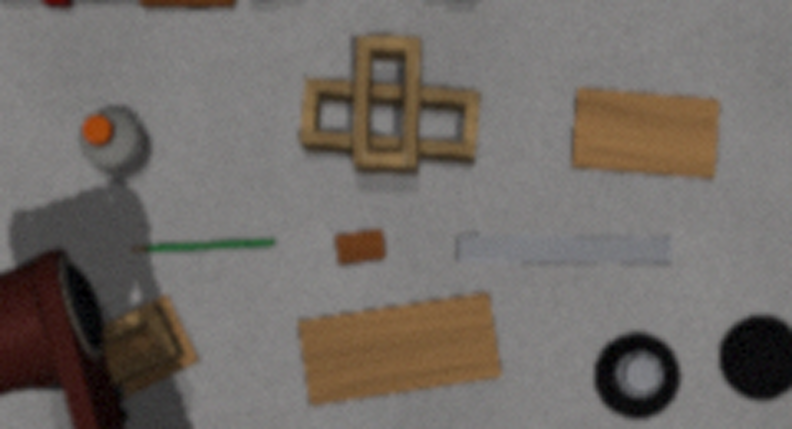

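Short frame placed: crop (150,345), well within its panel. The weight at crop (640,373) is on its pad at (637,375), the stack's remaining two frames are undisturbed, and the bottle at (113,140) is standing. On to the middle frame.

carry_out --pt "-0.69 0.19 0" --pt "-0.69 0.19 0" --pt "-0.69 0.19 0" --pt "-0.69 0.19 0" --pt "-0.69 0.19 0" --turn '[-0.704,-0.704,-0.704,-0.704,-0.704]'

```text
time: 21.03
eef_pos: [521.9, 152.5, 118.3]
ee_rot: [-0.002, 0.36, 0.933, -0.001]
contact_force: [0.3, -0.4, -1.1]
gripper_width: 85.5
finger_force: 0.0
```

carry_out --pt "-0.713 -0.073 0" --pt "-0.713 -0.073 0" --pt "-0.713 -0.073 0" --pt "-0.713 -0.073 0" --pt "-0.713 -0.073 0" --turn '[-0.704,-0.704,-0.704,-0.704,-0.704]'

```text
time: 21.45
eef_pos: [594.0, 74.3, 119.2]
ee_rot: [-0.002, 0.182, 0.983, -0.0]
contact_force: [0.0, 0.5, 0.4]
gripper_width: 85.3
finger_force: 0.0
```

carry_out --pt "-0.639 -0.325 0" --pt "-0.639 -0.325 0" --pt "-0.639 -0.325 0" --pt "-0.639 -0.325 0" --pt "-0.639 -0.325 0" --pt "-0.639 -0.325 0" --pt "-0.639 -0.325 0" --pt "-0.639 -0.325 0" --turn '[-0.704,-0.704,-0.704,-0.704,-0.704,-0.704,-0.704,-0.704]'

```text
time: 22.12
eef_pos: [666.3, -3.9, 120.9]
ee_rot: [-0.0, -0.003, 1.0, 0.0]
contact_force: [0.5, -0.2, 0.3]
gripper_width: 85.3
finger_force: 0.0
```

```bash
python3 - <<'E'
from h import *
uv=(np.array([(354,35),(421,37),(418,170),(356,168)])+.5)/3.3-.5+[140,130]; W=plane("top",uv,108); print(W.round(1),W.mean(0))
m=(cv2.cvtColor(cv2.imread("pics/top1.png"),cv2.COLOR_BGR2HSV)[...,1]>70)
print("rows",[ (r,int(m[r,240:275].sum())) for r in list(range(138,146))+list(range(176,186))])
plan((667,-6,32,90.3))
E
```

```text
[[726.5  23.4 108. ]
 [725.1 -35.4 108. ]
 [607.4 -34.1 108. ]
 [608.7  19.8 108. ]] [666.91124141  -6.56908609 108.        ]
rows [(138, 0), (139, 0), (140, 0), (141, 16), (142, 19), (143, 19), (144, 19), (145, 19), (176, 29), (177, 28), (178, 20), (179, 19), (180, 18), (181, 16), (182, 0), (183, 0), (184, 0), (185, 0)]
t 22.1 [666.3  -3.9 120.9] yang 90.3 width 85.3 F [ 0.5 -0.2  0.3]
  lin [-0.004 -0.014  0.593] turn 0.001
 ->  (667, -6, 32, 90.3)
```

carry_out --pt "-0.007 -0.015 0.15" --pt "-0.007 -0.015 0.3" --pt "-0.007 -0.015 0.4" --pt "-0.007 -0.015 0.5" --pt "-0.007 -0.015 0.55" --pt "-0.007 -0.015 0.58" --pt "-0.007 -0.015 0.59" --pt "-0.007 -0.015 0.59" --pt "-0.007 -0.015 0.59" --turn '[0,0,0,0,0,0,0,0,0]'

```text
time: 22.87
eef_pos: [669.3, -7.9, 33.8]
ee_rot: [0.001, -0.002, 1.0, -0.0]
contact_force: [-0.1, 0.1, -0.4]
gripper_width: 85.3
finger_force: 0.0
```

carry_out --pt "0 0 0" --pt "0 0 0" --pt "0 0 0" --pt "0 0 0" --pt "0 0 0" --pt "0 0 0" --pt "0 0 0" --pt "0 0 0" --pt "0 0 0" --turn '[0,0,0,0,0,0,0,0,0]' --jaw -1

```text
time: 23.62
eef_pos: [669.4, -8.0, 33.8]
ee_rot: [0.001, -0.002, 1.0, -0.0]
contact_force: [0.6, -0.5, 4.6]
gripper_width: 55.3
finger_force: 64.4
```

carry_out --pt "0 0 -0.03" --pt "0 0 -0.1" --pt "0 0 -0.2" --pt "0 0 -0.3" --pt "0 0 -0.4" --pt "0 0 -0.45" --pt "0 0 -0.45" --turn '[0,0,0,0,0,0,0]'

```text
time: 24.2
eef_pos: [670.7, -8.1, 104.4]
ee_rot: [0.003, -0.002, 1.0, -0.0]
contact_force: [0.2, -0.3, -1.2]
gripper_width: 55.4
finger_force: 64.0
```

```bash
python3 - <<'E'
from h import *
plan((658,-243,103,-4.2))
E
```

```text
t 24.2 [670.7  -8.1 104.4] yang 90.3 width 55.4 F [ 0.2 -0.3 -1.2]
  lin [ 0.023 -0.391  0.002] turn 0.787
  lin [-0.136 -0.368  0.002] turn 0.787
  lin [-0.272 -0.283  0.002] turn 0.787
  lin [-0.362 -0.15   0.002] turn 0.787
 ->  (658, -243, 103, -4.2)
```

carry_out --pt "0.005 -0.1 0" --pt "0.01 -0.2 0" --pt "0.016 -0.3 0" --pt "0.023 -0.395 0" --turn '[0.2,0.4,0.6,0.787]'

```text
time: 24.53
eef_pos: [664.7, -67.6, 99.5]
ee_rot: [-0.001, 0.205, 0.979, -0.0]
contact_force: [-0.1, 0.4, -1.6]
gripper_width: 55.3
finger_force: 63.6
```

carry_out --pt "-0.03 -0.09 0" --pt "-0.07 -0.18 0" --pt "-0.1 -0.28 0" --pt "-0.137 -0.37 0" --turn '[0.2,0.4,0.6,0.787]'

```text
time: 24.87
eef_pos: [661.4, -126.8, 99.3]
ee_rot: [-0.001, 0.401, 0.916, -0.0]
contact_force: [0.7, -0.6, -1.0]
gripper_width: 55.2
finger_force: 63.6
```

carry_out --pt "-0.07 -0.07 0" --pt "-0.14 -0.14 0" --pt "-0.2 -0.21 0" --pt "-0.274 -0.283 0" --turn '[0.2,0.4,0.6,0.787]'

```text
time: 25.2
eef_pos: [658.5, -185.5, 99.3]
ee_rot: [-0.001, 0.58, 0.815, -0.0]
contact_force: [-0.8, 0.3, -1.7]
gripper_width: 55.6
finger_force: 63.6
```

carry_out --pt "-0.1 -0.04 0" --pt "-0.2 -0.08 0" --pt "-0.28 -0.11 0" --pt "-0.34 -0.14 0" --pt "-0.365 -0.15 0" --pt "-0.365 -0.15 0" --pt "-0.365 -0.15 0" --pt "-0.365 -0.15 0" --turn '[0.2,0.4,0.6,0.787,0.787,0.787,0.787,0.787]'

```text
time: 25.87
eef_pos: [656.1, -243.5, 99.8]
ee_rot: [-0.0, 0.732, 0.682, 0.0]
contact_force: [-0.2, 0.2, -0.3]
gripper_width: 55.3
finger_force: 63.7
```

```bash
python3 - <<'E'
from h import *
plan((658.2,-245,-13.5,-4.2))
E
```

```text
t 25.9 [ 656.1 -243.5   99.8] yang -4.1 width 55.3 F [-0.2  0.2 -0.3]
  lin [-0.009  0.015  0.755] turn 0.005
 ->  (658.2, -245, -13.5, -4.2)
```

carry_out --pt "-0.009 0.015 0.1" --pt "-0.009 0.015 0.25" --pt "-0.009 0.015 0.4" --pt "-0.009 0.015 0.52" --pt "-0.009 0.015 0.62" --pt "-0.009 0.015 0.68" --pt "-0.009 0.015 0.7" --pt "-0.009 0.015 0.7" --pt "-0.009 0.015 0.7" --turn '[0,0,0,0,0,0,0,0,0]'

```text
time: 26.62
eef_pos: [659.1, -246.1, -4.0]
ee_rot: [0.001, 0.732, 0.681, 0.0]
contact_force: [-0.4, -0.5, -1.7]
gripper_width: 55.2
finger_force: 63.7
```

```bash
python3 - <<'E'
from h import *
plan((658.2,-245,-14,-4.2))
E
```

```text
t 26.6 [ 659.1 -246.1   -4. ] yang -4.1 width 55.2 F [-0.4 -0.5 -1.7]
  lin [ 0.007 -0.007  0.067] turn 0.002
 ->  (658.2, -245, -14, -4.2)
```

carry_out --pt "0.005 -0.005 0.02" --pt "0.005 -0.005 0.04" --pt "0.005 -0.005 0.055" --pt "0.005 -0.005 0.065" --pt "0.005 -0.005 0.065" --pt "0.005 -0.005 0.065" --turn '[0,0,0,0,0,0]'

```text
time: 27.12
eef_pos: [657.9, -245.1, -14.1]
ee_rot: [0.0, 0.732, 0.681, 0.0]
contact_force: [-1.5, 0.9, 0.5]
gripper_width: 55.4
finger_force: 64.0
```

carry_out --pt "0 0 0" --pt "0 0 0" --pt "0 0 0" --pt "0 0 0" --pt "0 0 0" --pt "0 0 0" --pt "0 0 0" --pt "0 0 0" --pt "0 0 0" --turn '[0,0,0,0,0,0,0,0,0]' --jaw 1

```text
time: 27.87
eef_pos: [657.6, -245.0, -14.7]
ee_rot: [-0.0, 0.732, 0.681, 0.0]
contact_force: [0.1, -0.5, 0.9]
gripper_width: 85.3
finger_force: 0.0
```

carry_out --pt "0 0 -0.1" --pt "0 0 -0.3" --pt "0 0 -0.5" --pt "0 0 -0.6" --pt "0 0 -0.6" --pt "0 0 -0.6" --turn '[0,0,0,0,0,0]'

```text
time: 28.37
eef_pos: [658.6, -245.5, 77.3]
ee_rot: [0.002, 0.732, 0.681, 0.001]
contact_force: [-0.2, 0.9, -0.6]
gripper_width: 85.5
finger_force: 0.0
```

```bash
python3 - <<'E'
from h import *
im=get_image("top"); cv2.imwrite("pics/top2.png",im)
hsv=cv2.cvtColor(im,cv2.COLOR_BGR2HSV); m=np.uint8((hsv[...,1]>70)&(hsv[...,2]>60)); m[:130]=0;m[195:]=0;m[:,:215]=0;m[:,305:]=0
cs,_=cv2.findContours(m,cv2.RETR_EXTERNAL,cv2.CHAIN_APPROX_NONE); c=max(cs,key=cv2.contourArea)
W=plane("top",c.reshape(-1,2),54)[:,:2].astype(np.float32); print("long",cv2.minAreaRect(W))
cv2.imwrite("pics/k2.png",cv2.resize(im[130:260,220:380],None,fx=4.5,fy=4.5,interpolation=cv2.INTER_CUBIC))
plan((662,-6,90,-3.3),(662,-6,-22,-3.3))
E
```

```text
long ((660.9241333007812, -6.409004211425781), (158.8663330078125, 64.20437622070312), 85.63418579101562)
t 28.4 [ 657.3 -244.9   75. ] yang -4.2 width 85.5 F [ 0.6 -0.3 -0.7]
  lin [ 0.795 -0.042 -0.05 ] turn -0.014
  lin [ 0.796 -0.036 -0.05 ] turn -0.014
 ->  (662, -6, 90, -3.3)
  lin [0.    0.    0.747] turn -0.000
 ->  (662, -6, -22, -3.3)
```

View pics/k2.png

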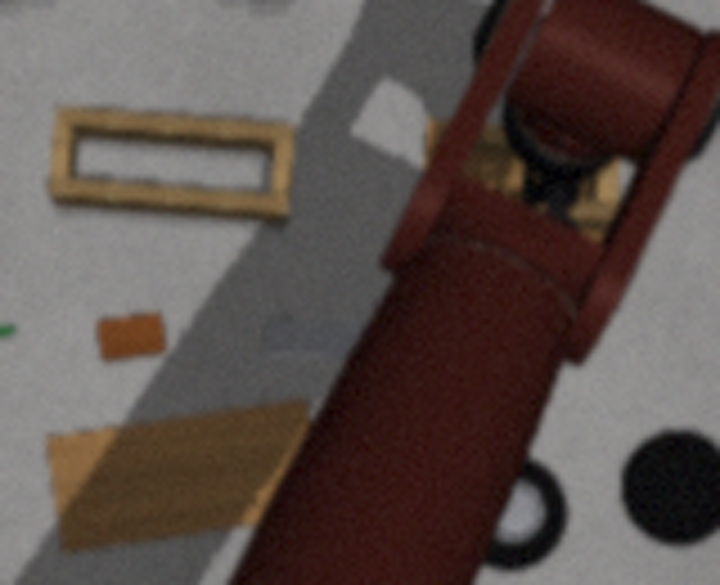

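The long frame now stands alone at crop (172,162), with its panel at (180,475) free. I'll go and grip it.

carry_out --pt "0.8 -0.04 0" --pt "0.8 -0.04 0" --pt "0.8 -0.04 0" --pt "0.8 -0.04 0" --pt "0.8 -0.04 0" --turn '[0,0,0,0,0]'

```text
time: 28.83
eef_pos: [658.7, -122.5, 72.5]
ee_rot: [-0.002, 0.731, 0.682, -0.001]
contact_force: [-0.3, -0.7, -0.0]
gripper_width: 85.1
finger_force: 0.0
```

carry_out --pt "0.79 -0.04 0" --pt "0.79 -0.04 0" --pt "0.79 -0.04 0" --pt "0.79 -0.04 0" --pt "0.79 -0.04 0" --pt "0.79 -0.04 0" --pt "0.79 -0.04 0" --turn '[0,0,0,0,0,0,0]'

```text
time: 29.42
eef_pos: [662.7, -8.1, 74.5]
ee_rot: [-0.0, 0.733, 0.68, -0.001]
contact_force: [0.3, 0.8, 0.2]
gripper_width: 85.2
finger_force: 0.0
```

```bash
python3 - <<'E'
from h import *
plan((662,-6.3,-21,-3.8))
E
```

```text
t 29.4 [662.7  -8.1  74.5] yang -4.3 width 85.2 F [0.3 0.8 0.2]
  lin [ 0.012 -0.005  0.637] turn -0.016
 ->  (662, -6.3, -21, -3.8)
```

carry_out --pt "0.01 -0.005 0.15" --pt "0.01 -0.005 0.3" --pt "0.01 -0.005 0.42" --pt "0.01 -0.005 0.52" --pt "0.01 -0.005 0.59" --pt "0.01 -0.005 0.63" --pt "0.01 -0.005 0.63" --pt "0.01 -0.005 0.63" --turn '[-0.015,-0.015,-0.015,-0.015,-0.015,-0.015,-0.015,-0.015]'

```text
time: 30.08
eef_pos: [662.8, -5.1, -18.8]
ee_rot: [0.0, 0.73, 0.684, 0.0]
contact_force: [0.2, 0.7, 0.1]
gripper_width: 85.5
finger_force: 0.0
```

carry_out --pt "0 0 0" --pt "0 0 0" --pt "0 0 0" --pt "0 0 0" --pt "0 0 0" --pt "0 0 0" --pt "0 0 0" --pt "0 0 0" --pt "0 0 0" --turn '[0,0,0,0,0,0,0,0,0]' --jaw -1

```text
time: 30.83
eef_pos: [663.9, -4.8, -17.3]
ee_rot: [0.001, 0.73, 0.684, 0.001]
contact_force: [1.0, 1.0, 5.8]
gripper_width: 59.3
finger_force: 67.3
```

carry_out --pt "0 0 -0.03" --pt "0 0 -0.1" --pt "0 0 -0.2" --pt "0 0 -0.3" --pt "0 0 -0.4" --pt "0 0 -0.4" --pt "0 0 -0.4" --turn '[0,0,0,0,0,0,0]'

```text
time: 31.42
eef_pos: [664.0, -4.9, 43.4]
ee_rot: [0.002, 0.73, 0.684, 0.001]
contact_force: [-0.2, 0.2, -1.9]
gripper_width: 59.4
finger_force: 66.5
```

```bash
python3 - <<'E'
from h import *
plan((455,-15.6,40,9.2),(455,-15.6,-10,9.2))
E
```

```text
t 31.4 [664.   -4.9  43.4] yang -3.7 width 59.4 F [-0.2  0.2 -1.9]
  lin [-0.081 -0.693  0.011] turn -0.215
  lin [-0.002 -0.697  0.011] turn -0.215
 ->  (455, -15.6, 40, 9.2)
  lin [0.    0.    0.333] turn -0.000
 ->  (455, -15.6, -10, 9.2)
```

carry_out --pt "-0.02 -0.17 0" --pt "-0.04 -0.35 0" --pt "-0.06 -0.52 0" --pt "-0.08 -0.695 0" --turn '[-0.05,-0.1,-0.16,-0.215]'

```text
time: 31.75
eef_pos: [555.5, -9.8, 39.5]
ee_rot: [-0.001, 0.689, 0.724, -0.001]
contact_force: [-0.4, 0.1, -1.9]
gripper_width: 59.0
finger_force: 66.5
```

carry_out --pt "0 -0.17 0" --pt "0 -0.35 0" --pt "0.003 -0.5 0" --pt "0.005 -0.6 0" --pt "0.008 -0.67 0" --pt "0.008 -0.697 0" --pt "0.008 -0.697 0" --pt "0.008 -0.697 0" --turn '[-0.05,-0.1,-0.16,-0.215,-0.215,-0.215,-0.215,-0.215]'

```text
time: 32.42
eef_pos: [453.2, -13.7, 40.7]
ee_rot: [0.0, 0.648, 0.761, 0.0]
contact_force: [0.7, 0.1, -2.4]
gripper_width: 59.2
finger_force: 66.5
```

```bash
python3 - <<'E'
from h import *
plan((455,-14.2,-10.5,9.2))
E
```

```text
t 32.4 [453.2 -13.7  40.7] yang 9.2 width 59.2 F [ 0.7  0.1 -2.4]
  lin [-0.005  0.011  0.342] turn -0.001
 ->  (455, -14.2, -10.5, 9.2)
```

carry_out --pt "-0.004 0.011 0.08" --pt "-0.004 0.011 0.17" --pt "-0.004 0.011 0.24" --pt "-0.004 0.011 0.29" --pt "-0.004 0.011 0.31" --pt "-0.004 0.011 0.31" --pt "-0.004 0.011 0.31" --turn '[0,0,0,0,0,0,0]'

```text
time: 33.0
eef_pos: [455.0, -14.1, -5.6]
ee_rot: [0.0, 0.648, 0.761, 0.0]
contact_force: [0.9, -0.1, -1.2]
gripper_width: 59.3
finger_force: 66.6
```

carry_out --pt "0 0 0.01" --pt "0 0 0.02" --pt "0 0 0.03" --pt "0 0 0.033" --pt "0 0 0.033" --pt "0 0 0.033" --turn '[0,0,0,0,0,0]'

```text
time: 33.5
eef_pos: [454.8, -14.1, -10.6]
ee_rot: [0.0, 0.648, 0.761, 0.0]
contact_force: [-0.1, -0.1, -2.1]
gripper_width: 59.3
finger_force: 66.6
```

Release, rise and move clear toward the back-left for a final look.

carry_out --pt "0 0 0.005" --pt "0 0 0.005" --pt "0 0 0.005" --pt "0 0 0.005" --pt "0 0 0.005" --pt "0 0 0.005" --pt "0 0 0.005" --pt "0 0 0.005" --pt "0 0 0.005" --turn '[0,0,0,0,0,0,0,0,0]' --jaw 1

```text
time: 34.25
eef_pos: [454.8, -14.1, -11.4]
ee_rot: [0.0, 0.648, 0.761, 0.0]
contact_force: [-0.7, 0.0, 0.8]
gripper_width: 85.6
finger_force: 0.0
```

carry_out --pt "0 0 -0.1" --pt "0 0 -0.3" --pt "0 0 -0.6" --pt "0 0 -0.8" --pt "0 0 -1" --pt "0 0 -1" --pt "0 0 -1" --turn '[0,0,0,0,0,0,0]'

```text
time: 34.83
eef_pos: [456.5, -14.4, 141.2]
ee_rot: [0.002, 0.648, 0.761, 0.001]
contact_force: [-0.0, -0.4, -1.4]
gripper_width: 85.4
finger_force: 0.0
```

```bash
python3 - <<'E'
from h import *
plan((340,330,200,40),(160,600,200,75))
E
```

```text
t 34.8 [456.5 -14.4 141.2] yang 9.2 width 85.4 F [-0.  -0.4 -1.4]
  lin [ 0.797 -0.133 -0.131] turn -0.342
  lin [ 0.808  0.011 -0.131] turn -0.342
  lin [ 0.793  0.155 -0.131] turn -0.342
 ->  (340, 330, 200, 40)
  lin [0.717 0.079 0.   ] turn -0.389
  lin [0.686 0.223 0.   ] turn -0.389
  lin [0.627 0.357 0.   ] turn -0.389
 ->  (160, 600, 200, 75)
```

carry_out --pt "0.797 -0.1 -0.13" --pt "0.797 -0.1 -0.13" --pt "0.797 -0.1 -0.13" --pt "0.797 -0.1 -0.13" --pt "0.797 -0.1 -0.13" --turn '[-0.342,-0.342,-0.342,-0.342,-0.342]'

```text
time: 35.25
eef_pos: [419.5, 103.0, 156.5]
ee_rot: [-0.001, 0.576, 0.818, -0.001]
contact_force: [0.9, -0.2, -0.9]
gripper_width: 85.4
finger_force: 0.0
```

carry_out --pt "0.808 0.011 -0.13" --pt "0.808 0.011 -0.13" --pt "0.808 0.011 -0.13" --pt "0.808 0.011 -0.13" --pt "0.808 0.011 -0.13" --turn '[-0.342,-0.342,-0.342,-0.342,-0.342]'

```text
time: 35.67
eef_pos: [381.4, 216.8, 176.4]
ee_rot: [-0.0, 0.501, 0.865, -0.001]
contact_force: [0.3, -0.5, -0.1]
gripper_width: 85.3
finger_force: 0.0
```

carry_out --pt "0.793 0.155 -0.13" --pt "0.793 0.155 -0.13" --pt "0.793 0.155 -0.13" --pt "0.793 0.155 -0.13" --pt "0.793 0.155 -0.13" --turn '[-0.342,-0.342,-0.342,-0.342,-0.342]'

```text
time: 36.08
eef_pos: [343.5, 330.8, 196.0]
ee_rot: [-0.0, 0.423, 0.906, -0.001]
contact_force: [-0.2, -1.2, 0.1]
gripper_width: 85.4
finger_force: 0.0
```

carry_out --pt "0.717 0.08 0" --pt "0.717 0.08 0" --pt "0.717 0.08 0" --pt "0.717 0.08 0" --turn '[-0.389,-0.389,-0.389,-0.389]'

```text
time: 36.42
eef_pos: [282.8, 421.7, 195.6]
ee_rot: [-0.001, 0.328, 0.945, -0.001]
contact_force: [0.1, -0.4, -0.0]
gripper_width: 85.5
finger_force: 0.0
```

carry_out --pt "0.686 0.223 0" --pt "0.686 0.223 0" --pt "0.686 0.223 0" --pt "0.686 0.223 0" --turn '[-0.389,-0.389,-0.389,-0.389]'

```text
time: 36.75
eef_pos: [223.4, 512.1, 195.7]
ee_rot: [-0.001, 0.231, 0.973, -0.001]
contact_force: [-0.0, -0.7, 0.5]
gripper_width: 85.4
finger_force: 0.0
```

carry_out --pt "0.627 0.357 0" --pt "0.627 0.357 0" --pt "0.627 0.357 0" --pt "0.627 0.357 0" --pt "0.627 0.357 0" --pt "0.627 0.357 0" --pt "0.627 0.357 0" --turn '[-0.389,-0.389,-0.389,-0.389,-0.389,-0.389,-0.389]'

```text
time: 37.33
eef_pos: [165.6, 600.0, 196.6]
ee_rot: [0.0, 0.132, 0.991, -0.001]
contact_force: [0.2, 0.0, 0.7]
gripper_width: 85.2
finger_force: 0.0
```

```bash
python3 - <<'E'
from h import *
im=get_image("top"); cv2.imwrite("pics/top3.png",im)
A=cv2.resize(im[135:275,150:390],None,fx=3.3,fy=3.3,interpolation=cv2.INTER_CUBIC)
def dr(P,c): cv2.polylines(A,[np.int32((pix("top",P)-[150,135]+.5)*3.3)],True,c,1)
for x,y,a,w,l in((450.1,232.4,117.1,50,84),(455.1,-15.6,99.2,60,160),(658.2,-243.4,85.8,56,115)): dr(rect(x,y,60,w,l,np.radians(a)),(0,255,0))
t=np.linspace(0,6.28,40)
dr(np.c_[432.6+21*np.cos(t),-234.1+21*np.sin(t),0*t+56],(0,255,0))
cv2.imwrite("pics/k3.png",A)
E
```

```text
(no output)
```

View pics/k3.png

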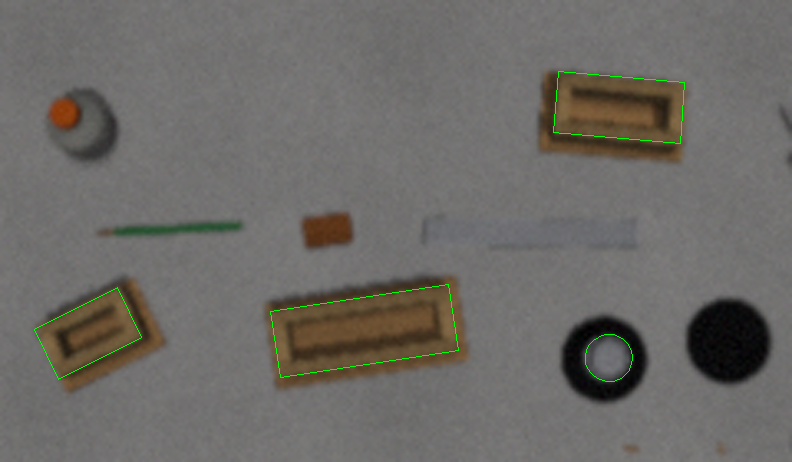

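The overlay shows all three frames and the weight within about 3 mm of their ideal outlines: short frame crop (88,333), long (365,330), middle (620,107), weight (608,358). The bottle is standing untouched at (82,124). I'll hand the job in.

```bash
python3 -c "
from plant import order; print(order.hand_in())"
```

```text
the job is handed in; nothing more can be done
None
```

I handed the job in at about 37 s: in the last top-camera picture the weight is upright on its pad and the three frames are flat on their panels, each within about 3 mm of centre, and the glue bottle is still standing where it was. No verdict came back.

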